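# Fetch the full slide tray from the rack to the microscope

### The job

Bring the slides to the microscope: of the three narrow slide trays in the rack, take the one filled with slides by its upright grip, lift that end over the lip, draw it out endwise from under the shelf and lay it flat on a free spot of the bench, clear of the rack, and let go. Then take it again round its middle, carry it over and set it down flat and lengthwise in the shallow steel instrument tray, beside the forceps. Handle it smoothly without dropping it, never tip it steeply (the slides would slide out), and leave everything else, the forceps too, where it is.

Things in the scene. Friction and masses are not known exactly. Their poses are not given: they have to be found in the camera images.
- tray_full_mid (a point): Centre (15 mm above the underside) of the slide tray to fetch: grey plastic trough 190 long x 36 wide x 30 mm high, 0.17 to 0.34 kg, with stacks of glass slides in its two pockets (they do not protrude). x axis along it from the grip end to the tail, y across, z up. Centre of mass within 6 mm of the middle. In the rack the last 70 mm of its tail are under the rack's shelf.
- tray_full_grip (a point): Point on the full tray's upright grip, a grey fin 26 long (x) x 10 mm thick (y) standing 34 mm above the trough's top (30 to 64 mm above the underside) at its front end. The point lies on the fin's middle plane, 81 mm from the tray's middle towards -x and 51 mm above the underside. Same axes as the tray.
- rack: Fixed sheet-aluminium rack for slide trays, 210 long (x) x 192 wide (y) mm; origin at the centre of its underside, x from the front to the closed back, z up. Three lanes along x at y = -60, 0 and 60 mm, 42 mm wide between ribs 14 mm high; lane floor 4 mm above the bench. A tray stands with its grip end at the front, its x along the rack's x, with a few mm of play.
- rack_lip (a point): Middle of the top edge of the lip across the whole front of the rack, 103 mm in front of the rack's origin: 4 mm thick, its top 19 mm above the bench, 15 mm above the lane floor. Same axes as the rack.
- rack_shelf (a point): Middle of the lower front edge of the rack's shelf, which covers the rear of all lanes from 25 mm behind the rack's origin to the back; 45 mm above the bench, only 11 mm above the trays' tops, so that a tray cannot be raised level over the lip. Small cartons up to 30 mm high stand on the shelf (its top is 48 mm up).
- tray_b_mid (a point): Centre (15 mm above its underside) of an empty slide tray of the same make in another lane of the rack, to be left where it is; same size, grip and axes as the full one, 0.12 kg.
- tray_c_mid (a point): Centre of the other empty slide tray, as tray_b.
- dish: Fixed shallow stainless-steel instrument tray, 256 (x) x 156 (y) mm outside, 14 mm high over its 5 mm rolled rim, walls and floor 3 mm thick; origin at the centre of its underside on the bench, x along its length. The forceps lie along its +y side; the -y part is free. A fixed white microscope 435 mm tall stands on the bench over 0.2 m from its centre on the robot's right.
- forceps: Steel forceps, 130 long (x) x 14 wide x 9 mm high, lying along the instrument tray, 50 to 60 mm from its centre line on its +y side; origin at the middle of its underside.
- oil_bottle: Small amber immersion-oil bottle, 32 mm in diameter, 75 mm high, standing on the bench in front of the rack, 80 to 110 mm to the -y side (rack axes) of the line along which the full tray comes out; origin at the centre of its underside.
- petri: Closed clear petri dish, 62 mm in diameter, 15 mm high, left on the bench in front of the rack, often in the line along which the full tray comes out (the tray can pass over it but not be laid on it); origin at the centre of its underside.
- slide_box: White plastic slide box 98 x 85 x 34 mm on the bench at the back, between the rack and the instrument tray; origin at the centre of its underside.
- mouse: Black computer mouse 108 x 60 x 34 mm on the bench at the back, in front of the keyboard; origin at the centre of its underside.
- stain_jar: Square glass staining jar with a white lid, 58 x 58 mm, 86 mm high, on the bench near the robot between the rack and the instrument tray; origin at the centre of its underside.
Things that resemble listed ones, but are neither listed nor needed, are in the scene too. What is shaped like the part that bears tray_full_mid but purple is not meant.

How it is judged:
On the way:
1. the full slide tray has been drawn out of the rack and lies flat on the bare bench itself (not on the rack or the instrument tray), let go and at rest (height (world z) of tray_full_mid below 0.017 m and angle between tray_full_mid's own z axis and vertical below 0.03 rad and contact force between the fingers and tray_full below 0.1 N and linear speed of tray_full below 0.02 m/s), for 0.2 s.
At the end, for the whole second after the job is handed in: The full slide tray lies flat (within 0.03 rad) on the floor of the steel instrument tray, inside its rim, its length along the instrument tray's length within 0.25 rad (either way round), at rest and let go; the forceps and all other things are still in their places (x of tray_full_mid in the frame of dish between -0.035 and 0.035 m and y of tray_full_mid in the frame of dish between -0.06 and 0.06 m and z of tray_full_mid in the frame of dish between 0.015 and 0.0205 m and angle between tray_full_mid's own z axis and vertical below 0.03 rad and angle between the x axis of tray_full_mid and the x axis of dish, either way round below 0.25 rad and linear speed of tray_full below 0.02 m/s and contact force between the fingers and tray_full below 0.1 N); the robot touches nothing.
It fails at once if the full slide tray is tipped more than 0.4 rad (23 degrees) from level (angle between tray_full_mid's own z axis and vertical above 0.4 rad).
It fails at once if the full slide tray is dropped or flung (faster than 0.9 m/s) (linear speed of tray_full above 0.9 m/s).
It fails at once if an empty slide tray is shifted more than 15 mm (distance of any of tray_b_mid, tray_c_mid from where it was at the start of the episode above 0.015 m).
It fails at once if the forceps are shifted more than 20 mm (distance of forceps from where it was at the start of the episode above 0.02 m).
It fails at once if the oil bottle, petri dish, slide box, staining jar or mouse is shifted more than 20 mm, or the bottle is knocked over (distance of any of oil_bottle, petri, slide_box, mouse, stain_jar from where it was at the start of the episode above 0.02 m or angle between oil_bottle's own z axis and vertical above 0.5 rad).
It also fails if it takes over 59 s, if anything falls off the work surface, if the arm or the gripper's body presses on something with over 40 N, if the wrist force passes 120 N, or if a joint passes its speed limit or range.

### The arm

A 7-joint arm with a two-finger parallel gripper is mounted at the origin on the work surface. World frame = base frame: x ahead of the robot, y to its left, z up, the work surface at z = 0. Lengths are in m, angles in rad, forces in N, time in s.
With the tool pointing down it reaches from about 0.4 to 0.85 m from the base axis. Payload 4.5 kg.
Tool frame: the origin (TCP) lies at the very end of the fingers, on their centre line; the grasp point (between the pads) lies 19 mm behind it; z points along the fingers, y is the direction in which the jaws open and shut (so a half turn about z gives the same grasp; the last joint's range is limited). The gripper opens to 88 mm and grips with 3 to 60 N. Pads are 18 mm wide; open, the fingers measure 123 mm over their backs; the gripper's body (75 mm by 187 mm) begins 45 mm behind the grasp point.
Start: joints at [1.306, 0.689, -0.195, 1.565, 0.157, 0.902, -0.215], TCP at [0.184, -0.597, 0.217] pointing down, gripper open.
Joint ranges: [-3.01, 3.01], [-0.46, 2.08], [-1.47, 1.51], [0.13, 2.56], [-1, 4.14], [0.04, 2.09], [-2.66, 2.66]. Speed limits (rad/s): [2.57, 2.57, 3.14, 3.14, 3.14, 3.14, 3.14].

### API

Orientations are given as a unit quaternion [x, y, z, w].
In Python, from plant import telemetry, imaging, r gives the robot as it stands.
- The arm moves only by the shell command python3 -m creep 'ROWS' [FORCE]. ROWS is JSON, a list of rows, each a list of 5 numbers: the closure in counts, from 0 (fully open) to 255 (shut), then the shift along the tool's x, y, z in m, then the turn about the tool's z in degrees. In form: [[fingers, x, y, z, yaw], ...]. A call has 1 to 10 rows; each row is the pose to reach, as a shift and turn from the pose commanded when the call began, along the tool's axes at that moment; what a row does not reach only later rows make up. A row lasts 1/8 s, in which the tool goes at most 62.5 mm and 10.7 degrees, less where a joint would pass 70% of its speed; a pose out of reach is approached as far as the arm can. A call with a gripper value outside its range is refused whole. The fingers move at their own pace and stop on an object; FORCE is the grip in N (left out, the last holds). Time passes only in rows, so rows that repeat a pose let the fingers close. It gives the time, the measured TCP pose, the force and the opening at its end, in the units of the state.
- telemetry.get_state(): the state, without advancing time (a new reading comes with each control period).
- imaging.snapshot(name): name is "scene" or "top" or "wrist"; returns a dict with "image" (384x512x3 uint8, blue, green, red), "camera_matrix" (3x3 intrinsics, pixels), "distortion" ([k1, k2, p1, p2, k3] as OpenCV has them; the pictures are not rectified), "R" (3x3) and "t" (3): a world point X has camera coordinates R X + t; the wrist camera has in their place "hand_eye" (4x4, takes a point from camera to tool coordinates, whose origin is the TCP and whose axes are the flange's). Camera axes: x right, y down, z forward; pixel columns grow to the right and rows downward; lengths in m; the calibration is good to about 2 mm. A picture is of the moment at which its call begins: read the wrist's pose just before it. There is no depth.
- r.finish_job(): hands the job in, once; it reports no verdict.
Trained networks look in a picture, given as the dict that the camera call returned (one of the last four; its "shot" number tells which), for a name from the list of things; names that differ only in an ending like _2 or _b are one class to them, and where a whole thing is asked for, a point or a joint stands for the part that bears it (a point fixed in the world has none). Each returns a list of dicts, best first, with "score" (0 to 1); they miss things now and then, are a little off and sometimes report something else, mostly with a low value. They report only what shows in the picture. A call takes as long as a camera call. They do not tell look-alikes from the thing itself.
- imaging.boxes_of(picture, target): "rect" ([left, top, right, bottom] in pixels, round what is visible of it).
- imaging.trace(picture, target): "pixels" (384x512 bool, what is visible of it) and "rect" ([left, top, right, bottom] in pixels, round what is visible of it).
- imaging.place_of(picture, target): "location" ([row, column] in pixels: a listed point, or the origin of a listed thing).
The state is a dict: "clock": time; "q": joint angles; "qd": joint speeds; "joint_torque": joint torques, N m; "tool_pos": TCP position; "eef_rot": TCP orientation; "contact_force": force on the tool from outside, world axes, zero at the start; "moment": the same for the moment, N m; "opening": opening from 0.0 (shut) to 1.0 (fully open).
Only numpy, scipy, OpenCV 4.12 (cv2) and the standard library are available. Lean on these libraries where they do the work, as an engineer would, in place of code of your own. Each camera call takes 0.05 s, during which the arm holds its last target.

## Working session

There is one attempt and no reset: what is moved stays moved. The work goes in short steps, Python scripts to look and compute and a shell command to move; the robot and the scene stay as the last step left them, time stands still between calls to the robot, and variables do not carry over. Pictures are saved under pics/ and viewed, and the job is handed in when it is done.

```bash
ls; mkdir -p pics; python3 - <<'E'
from plant import telemetry, imaging, r
import cv2
s=telemetry.get_state()
for k in ['clock','q','tool_pos','eef_rot','contact_force','opening']: print(k,s[k])
for n in ['scene','top','wrist']:
    p=imaging.snapshot(n); cv2.imwrite(f'pics/{n}0.png',p['image']); print(n,[(k,p[k]) for k in p if k!='image'])
E
```

```text
pics
clock 0.0
q [ 1.30580842  0.69001163 -0.19452685  1.56635003  0.1573164   0.90246104
 -0.21510938]
tool_pos [ 0.1837346  -0.5966847   0.21639153]
eef_rot [ 9.88853911e-01  1.48886202e-01 -2.00578904e-04 -8.95696293e-04]
contact_force [ 0.0220017  -0.02424981 -0.20722766]
opening 1.0002808463310005
scene [('camera_matrix', array([[363.26640516,   0.        , 253.48652685],
       [  0.        , 363.26640516, 193.2489873 ],
       [  0.        ,   0.        ,   1.        ]])), ('distortion', array([-0.03037429,  0.        ,  0.        ,  0.        ,  0.        ])), ('R', array([[ 0.859686  ,  0.51049577,  0.0182771 ],
       [ 0.36225655, -0.58404064, -0.72640672],
       [-0.36015299,  0.63110269, -0.68702199]])), ('t', array([-0.54172038, -0.09577945,  1.26591236])), ('shot', 1)]
top [('camera_matrix', array([[412.39998745,   0.        , 258.37686647],
       [  0.        , 412.39998745, 195.0026183 ],
       [  0.        ,   0.        ,   1.        ]])), ('distortion', array([-0.15226071,  0.        ,  0.        ,  0.        ,  0.        ])), ('R', array([[-0.02768427, -0.9995119 ,  0.01447567],
       [-0.99081464,  0.02552011, -0.13279714],
       [ 0.1323629 , -0.0180191 , -0.99103752]])), ('t', array([0.11292555, 0.54656571, 1.20914342])), ('shot', 2)]
wrist [('camera_matrix', array([[290.32187708,   0.        , 259.13721504],
       [  0.        , 290.32187708, 190.12288401],
       [  0.        ,   0.        ,   1.        ]])), ('distortion', array([-0.04240089,  0.        ,  0.        ,  0.        ,  0.        ])), ('hand_eye', array([[-3.25085296e-04, -9.49882666e-01, -3.12606486e-01,
         8.12093076e-02],
       [ 9.99999940e-01, -3.45714640e-04,  1.05662132e-05,
         2.33441087e-04],
       [-1.18109302e-04, -3.12606464e-01,  9.49882721e-01,
        -1.67123933e-01],
       [ 0.00000000e+00,  0.00000000e+00,  0.00000000e+00,
         1.00000000e+00]])), ('shot', 3)]
```

View pics/scene0.png

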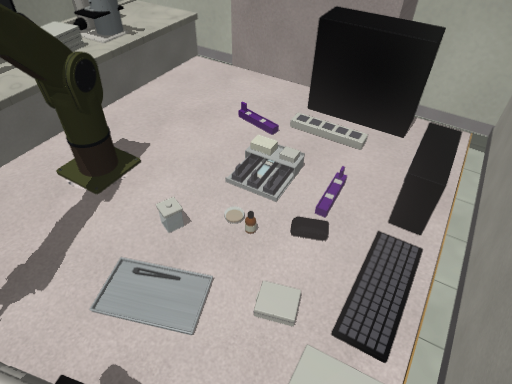

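View pics/top0.png

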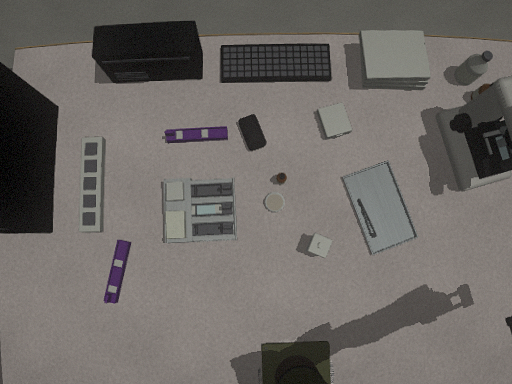

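View pics/wrist0.png

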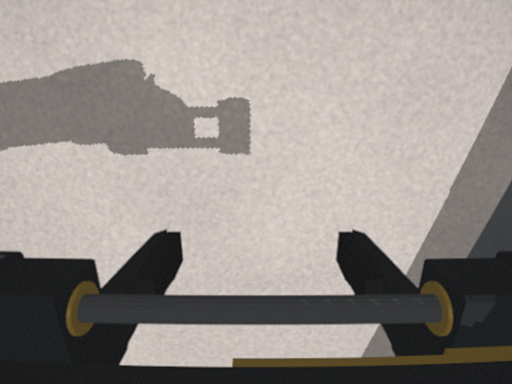

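The scene and top views show three trays in the rack (top, about column 212): dark at row 190, one with bright slides at row 209, dark at row 229. Two purple look-alikes lie outside the rack. The dish is at (380,208) with the forceps at (366,218), petri dish at (275,202), bottle at (280,178) and jar at (320,245).

```bash
cat > h.py <<'E'
import numpy as np, cv2
from plant import telemetry, imaging, r
from scipy.spatial.transform import Rotation as Ro
def ray(p,row,col,st=None):
    K=p['camera_matrix'];d=p['distortion']
    u=cv2.undistortPoints(np.array([[[col,row]]],float),K,d)[0,0]
    v=np.array([u[0],u[1],1.0])
    if 'R' in p:
        R=p['R'];t=p['t'];return -R.T@t, R.T@v
    H=p['hand_eye'];Rt=Ro.from_quat(st['eef_rot']).as_matrix()
    return st['tool_pos']+Rt@H[:3,3], Rt@(H[:3,:3]@v)
def at(p,row,col,z,st=None):
    o,v=ray(p,row,col,st); return o+v*(z-o[2])/v[2]
def tri(rays):
    A=np.zeros((3,3));b=np.zeros(3)
    for o,v in rays:
        v=v/np.linalg.norm(v);P=np.eye(3)-np.outer(v,v);A+=P;b+=P@o
    x=np.linalg.solve(A,b)
    return x,[np.linalg.norm((np.eye(3)-np.outer(v,v)/(v@v))@(x-o)) for o,v in rays]
def proj(p,X,st=None):
    X=np.array(X,float)
    if 'R' in p: R=p['R'];t=p['t']
    else:
        H=p['hand_eye'];Rt=Ro.from_quat(st['eef_rot']).as_matrix()
        Rc=Rt@H[:3,:3];oc=st['tool_pos']+Rt@H[:3,3];R=Rc.T;t=-R@oc
    return cv2.projectPoints(X.reshape(-1,1,3),cv2.Rodrigues(R)[0],t,p['camera_matrix'],p['distortion'])[0][:,0]
E
python3 - <<'E'
from h import *
Z=dict(tray_full_mid=.019,tray_full_grip=.055,rack=0,rack_lip=.019,rack_shelf=.045,dish=0,forceps=.003,oil_bottle=0,petri=0,slide_box=0,mouse=0,stain_jar=0)
for n in ['scene','top']:
    p=imaging.snapshot(n)
    for k,z in Z.items():
        for d in imaging.place_of(p,k)[:5]:
            if d['score']>.2: print(n,k,round(d['score'],2),np.round(d['location'],1),np.round(at(p,*d['location'],z),4))
im=p['image'][170:250,150:300]; cv2.imwrite('pics/crop1.png',cv2.resize(im,None,fx=5,fy=5,interpolation=cv2.INTER_CUBIC))
E
```

```text
scene tray_full_mid 0.9 [120.9 260.3] [0.3486 0.5271 0.019 ]
scene tray_full_mid 0.75 [170.1 264.2] [0.5141 0.2661 0.019 ]
scene tray_full_mid 0.71 [195.9 334. ] [0.7648 0.2723 0.019 ]
scene tray_full_grip 0.91 [173.  341.9] [0.7555 0.3487 0.055 ]
scene tray_full_grip 0.75 [232.4 303.2] [0.7551 0.0532 0.055 ]
scene tray_full_grip 0.64 [106.7 243.1] [0.2643 0.5316 0.055 ]
scene tray_full_grip 0.61 [175.9 254.4] [0.5219 0.186  0.055 ]
scene tray_full_grip 0.25 [161.4 265.7] [0.5162 0.2698 0.055 ]
scene rack 0.79 [173.6 265. ] [ 0.5151  0.2714 -0.    ]
scene rack_lip 0.56 [187.8 248. ] [0.5136 0.161  0.019 ]
scene rack_shelf 0.98 [160.6 265.7] [0.5082 0.2849 0.045 ]
scene rack_shelf 0.49 [232.4 247.1] [ 0.6204 -0.0196  0.045 ]
scene dish 0.74 [305.7 278.3] [ 0.7885 -0.1475  0.    ]
scene dish 0.64 [293.7 153.4] [ 0.5055 -0.2815  0.    ]
scene forceps 0.78 [275.7 155.2] [ 0.4753 -0.2401  0.003 ]
scene oil_bottle 0.66 [229.3 249.4] [0.6002 0.0269 0.    ]
scene oil_bottle 0.42 [172.6 284.6] [0.5701 0.3121 0.    ]
scene petri 0.68 [214.3 233.6] [0.5278 0.0533 0.    ]
scene slide_box 0.66 [3
[... 759 characters left out ...]
6 235.3] [0.5117 0.1694 0.019 ]
top rack_lip 0.49 [203.7 226.6] [0.5274 0.1956 0.019 ]
top rack_lip 0.23 [135.4 253.3] [0.7401 0.1087 0.019 ]
top rack_shelf 0.61 [212.8 191.1] [0.4997 0.3007 0.045 ]
top dish 0.96 [206.3 377.8] [ 0.5086 -0.2774  0.    ]
top oil_bottle 0.48 [178.  279.5] [0.6061 0.0301 0.    ]
top petri 0.85 [201.9 272.3] [0.5315 0.0551 0.    ]
top slide_box 0.7 [122.1 331.8] [ 0.7849 -0.1454  0.    ]
top slide_box 0.34 [243.4 314.1] [ 0.3995 -0.0697  0.    ]
top slide_box 0.27 [213.4 196. ] [0.5017 0.292  0.    ]
top mouse 0.61 [134.6 252.8] [0.7482 0.11   0.    ]
top stain_jar 0.63 [243.2 316.3] [ 0.3999 -0.0766  0.    ]
top stain_jar 0.3 [175.1 279.9] [0.6153 0.0285 0.    ]
```

View pics/crop1.png

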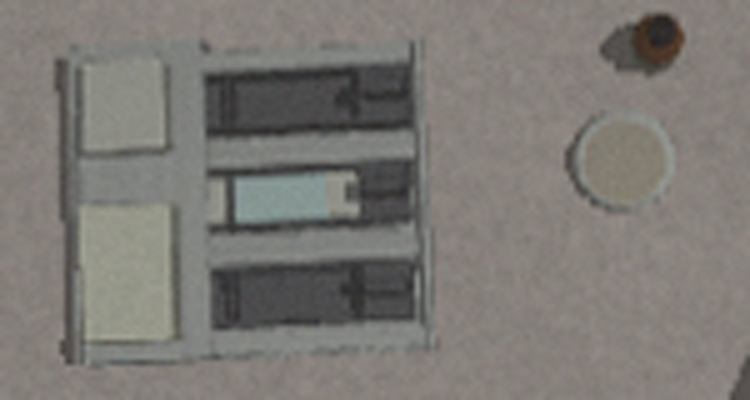

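Candidates for the full tray in the top view are rows 190, 209 and 229 in the rack, plus the two purple ones at (196,135) and (118,270). The middle-lane tray (row 209) fits: the crop shows bluish-white glass filling its pocket, while the other two are dark and empty. Next I'll get the yaw of the rack, dish and neighbouring items.

```bash
python3 - <<'E'
from h import *
p=imaging.snapshot('top')
a=at(p,178.4,233,.019);b=at(p,239,236.4,.019);d=a-b;print('lip ends',a,b,'len',np.linalg.norm(d),'rack x yaw deg',np.degrees(np.arctan2(d[1],d[0]))+90)
for k,z in [('dish',.014),('forceps',.008),('stain_jar',.086),('petri',.015),('slide_box',.034),('rack',.02)]:
    for m in imaging.trace(p,k)[:2]:
        c=max(cv2.findContours(m['pixels'].astype(np.uint8),0,1)[0],key=len)[:,0]
        w=np.array([at(p,y,x,z)[:2] for x,y in c],np.float32)*1000
        (cx,cy),(s1,s2),an=cv2.minAreaRect(w);print(k,round(m['score'],2),np.round([cx,cy,s1,s2,an],1), 'corners',np.round(cv2.boxPoints(((cx,cy),(s1,s2),an))).tolist())
print(telemetry.get_state()['clock'])
E
```

```text
lip ends [0.60511629 0.17457847 0.019     ] [0.41930551 0.16804708 0.019     ] len 0.18592553367121378 rack x yaw deg 92.01315950307492
dish 0.85 [ 506.7 -280.6  262.   164.9   17.7] corners [[357.0, -242.0], [407.0, -399.0], [657.0, -319.0], [607.0, -162.0]]
dish 0.62 [395.5 -82.7  66.7  62.3  64.3] corners [[353.0, -99.0], [409.0, -126.0], [438.0, -66.0], [382.0, -39.0]]
forceps 0.55 [ 500.9 -227.4   61.1   16.7   19.1] corners [[469.0, -229.0], [475.0, -245.0], [533.0, -225.0], [527.0, -210.0]]
forceps 0.22 [516.7 279.3 201.1 221.6   1.6] corners [[413.0, 387.0], [419.0, 166.0], [620.0, 171.0], [614.0, 393.0]]
stain_jar 0.85 [395.8 -69.6  61.7  59.3  64.3] corners [[356.0, -85.0], [409.0, -110.0], [436.0, -55.0], [382.0, -29.0]]
stain_jar 0.26 [507.2 236.5  36.8 116.1   1.7] corners [[487.0, 294.0], [491.0, 178.0], [527.0, 179.0], [524.0, 295.0]]
petri 0.65 [529.3  49.   58.4  55.6  88.3] corners [[501.0, 21.0], [556.0, 19.0], [558.0, 77.0], [502.0, 79.0]]
slide_box 0.77 [ 780.9 -144.8  106.1   94.7   14.2] corners [[718.0, -112.0], [741.0, -204.0], [844.0, -178.0], [821.0, -86.0]]
rack 0.84 [513.6 277.2 195.7 220.5   1.6] corners [[413.0, 385.0], [419.0, 164.0], [614.0, 170.0], [608.0, 390.0]]
1.8
```

```bash
python3 -m creep '[[128,0.043,-0.039,0,-10],[128,0.086,-0.078,0,-20],[128,0.128,-0.116,0,-30],[128,0.171,-0.155,0,-40],[128,0.214,-0.194,0,-50],[128,0.257,-0.233,0,-60],[128,0.299,-0.271,0,-70],[128,0.342,-0.31,0.0,-74.7],[128,0.372,-0.36,0.0,-74.7],[128,0.402,-0.41,0.0,-74.7]]'
```

```text
clock: 3.05
tool_pos: [0.4482, -0.0855, 0.2174]
eef_rot: [0.696, 0.718, 0.0, 0.0]
contact_force: [2.1, -0.5, 0.0]
opening: 0.495
```

```bash
python3 -m creep '[[128,0.055,0.015,0.003,0],[128,0.11,0.03,0.006,0],[128,0.165,0.045,0.01,0],[128,0.22,0.06,0.014,0],[128,0.274,0.0765,0.017,0],[128,0.274,0.0765,0.017,0]]'
cat > w.py <<'E'
from h import *
import sys
def wr(name,keys):
    st=telemetry.get_state();p=imaging.snapshot('wrist');cv2.imwrite(f'pics/{name}.png',p['image'])
    q=st['eef_rot'];print('t',round(st['clock'],2),'tcp',np.round(st['tool_pos'],4),'psi',round(np.degrees(2*np.arctan2(q[1],q[0])),2),'F',np.round(st['contact_force'],2),'op',round(st['opening'],3))
    for k,z in keys.items():
        for d in imaging.place_of(p,k)[:4]:
            if d['score']>.2: print(k,round(d['score'],2),np.round(d['location'],1),np.round(at(p,*d['location'],z,st),4))
    return st,p
E
python3 - <<'E'
from w import *
wr('w1',dict(tray_full_mid=.019,tray_full_grip=.055,rack_lip=.019,rack_shelf=.045))
E
```

```text
clock: 3.8
tool_pos: [0.5154, 0.1956, 0.2004]
eef_rot: [0.693, 0.721, 0.002, -0.001]
contact_force: [-0.7, -0.4, 0.4]
opening: 0.501
t 3.8 tcp [0.5154 0.1956 0.2004] psi 92.25 F [-0.74 -0.41  0.38] op 0.501
tray_full_mid 0.91 [ 95.7 259.3] [0.5125 0.2768 0.019 ]
tray_full_mid 0.61 [ 96.6 460.1] [0.7477 0.2872 0.019 ]
tray_full_grip 0.84 [  9.9 497.5] [0.7436 0.3701 0.055 ]
tray_full_grip 0.62 [172.6 257.6] [0.5138 0.195  0.055 ]
rack_lip 0.97 [179.1 255.8] [0.512  0.1773 0.019 ]
rack_shelf 0.64 [ 74.6 262. ] [0.5145 0.2979 0.045 ]
rack_shelf 0.25 [ 95.1 256.8] [0.5098 0.2772 0.045 ]
```

View pics/w1.png

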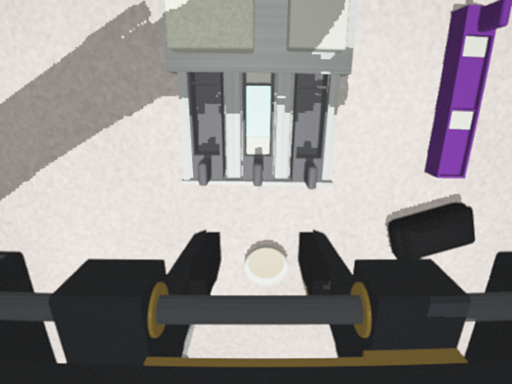

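The wrist view shows the middle tray at column 258 with bluish slides at rows 85-155. Its fin is at about (258,172), between the neighbours' fins at 205 and 312. I'll overlay a fin model on an enlarged crop.

```bash
python3 - <<'E'
from w import *
st,p=wr('w2',dict(tray_full_grip=.055,rack_lip=.019,tray_full_mid=.019))
def box(im,c,yaw,L,W,z0,z1,col):
    u=np.array([np.cos(yaw),np.sin(yaw)]);v=np.array([-u[1],u[0]])
    for z in (z0,z1):
        P=[np.r_[np.array(c)+a*L/2*u+b*W/2*v,z] for a,b in [(1,1),(1,-1),(-1,-1),(-1,1)]]
        q=((proj(p,P,st)-[180,60])*5).astype(int)
        cv2.polylines(im,[q.reshape(-1,1,2)],True,col,1)
im=cv2.resize(p['image'][60:180+20,180:340],None,fx=5,fy=5,interpolation=cv2.INTER_CUBIC)
yaw=np.radians(91.8);c=np.array([.5138,.195]);u=np.array([np.cos(yaw),np.sin(yaw)])
box(im,c,yaw,.026,.010,.034,.068,(0,0,255))
box(im,c+u*.081,yaw,.19,.036,.004,.034,(0,255,0))
cv2.imwrite('pics/c2.png',im[:600,:800])
E
```

```text
t 4.05 tcp [0.5152 0.1869 0.2001] psi 91.67 F [-0.4   0.34  0.27] op 0.498
tray_full_grip 0.59 [  2.7 499.4] [0.744 0.364 0.055]
tray_full_grip 0.57 [164.9 260.2] [0.516  0.1942 0.055 ]
rack_lip 0.91 [173.1 254.2] [0.5092 0.1751 0.019 ]
tray_full_mid 0.87 [ 86.5 262.1] [0.5157 0.277  0.019 ]
tray_full_mid 0.61 [ 85.4 463.6] [0.7486 0.2875 0.019 ]
```

View pics/c2.png

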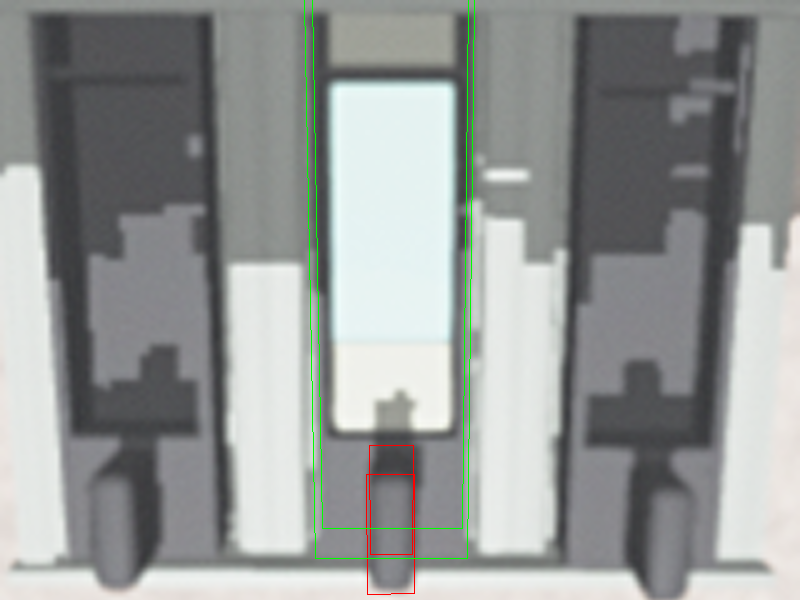

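The model fits to about 1 mm, so the grip is at (0.514, 0.196). Next is the descent with the jaws pre-closed to 44 mm.

```bash
python3 -m creep '[[128,0.008,-0.001,0.04,0],[128,0.008,-0.001,0.08,0],[128,0.008,-0.001,0.115,0],[128,0.008,-0.001,0.115,0],[128,0.008,-0.001,0.115,0]]'; python3 - <<'E'
from w import *
st,p=wr('w3',dict(tray_full_grip=.055))
E
```

```text
clock: 4.88
tool_pos: [0.5147, 0.1974, 0.0863]
eef_rot: [0.696, 0.718, 0.001, 0.0]
contact_force: [0.1, 0.3, 0.1]
opening: 0.499
t 4.88 tcp [0.5147 0.1974 0.0863] psi 91.8 F [0.12 0.35 0.08] op 0.499
tray_full_grip 0.84 [214.8 258. ] [0.514  0.1939 0.055 ]
```

View pics/w3.png

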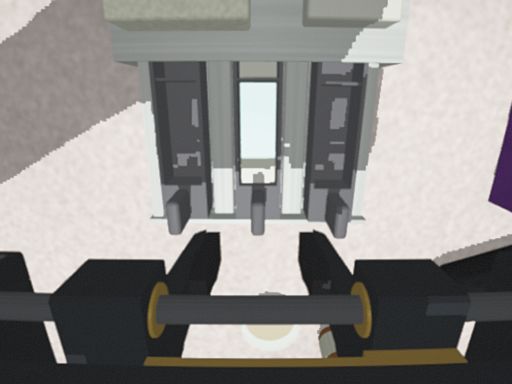

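```bash
python3 -m creep '[[128,-0.002,0,0.025,0],[128,-0.002,0,0.049,0],[128,-0.002,0,0.049,0],[255,-0.002,0,0.049,0],[255,-0.002,0,0.049,0],[255,-0.002,0,0.049,0],[255,-0.002,0,0.049,0],[255,-0.002,0,0.049,0]]' 15
```

```text
clock: 5.98
tool_pos: [0.5141, 0.1952, 0.0366]
eef_rot: [0.696, 0.718, 0.0, 0.0]
contact_force: [-1.2, -0.9, 3.9]
opening: 0.112
```

```bash
python3 -m creep '[[255,0,0,-0.005,0],[255,0,0,-0.01,0],[255,0,0,-0.014,0],[255,0,0,-0.018,0],[255,0,0,-0.022,0],[255,0,0,-0.022,0]]'; python3 - <<'E'
from w import *
st,p=wr('w4',dict(tray_full_grip=.077))
cv2.imwrite('pics/w4c.png',cv2.resize(p['image'][40:280,130:390],None,fx=2.5,fy=2.5))
E
```

```text
clock: 6.72
tool_pos: [0.5143, 0.1952, 0.0585]
eef_rot: [0.696, 0.718, 0.0, 0.0]
contact_force: [0.1, 0.0, -1.2]
opening: 0.112
t 6.72 tcp [0.5143 0.1952 0.0585] psi 91.82 F [ 0.15  0.02 -1.25] op 0.112
tray_full_grip 0.72 [245.7 260.4] [0.5151 0.1936 0.077 ]
```

View pics/w4c.png

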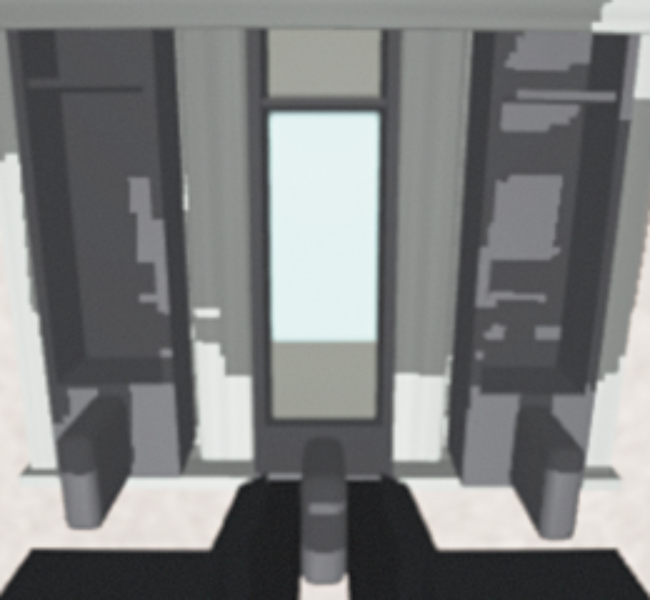

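```bash
python3 -m creep '[[255,-0.006,0,0,0],[255,-0.015,0,0,0],[255,-0.025,0,0,0],[255,-0.035,0,0,0],[255,-0.045,0,0,0],[255,-0.055,0,-0.001,0],[255,-0.065,0,-0.003,0],[255,-0.075,0,-0.006,0],[255,-0.085,0,-0.009,0],[255,-0.09,0,-0.012,0]]'; python3 - <<'E'
from w import *
st,p=wr('w5',dict(tray_full_grip=.09))
t=imaging.snapshot('top')
a=cv2.resize(t['image'][160:260,160:300],None,fx=4,fy=4); b=cv2.resize(imaging.snapshot('scene')['image'][120:240,190:320],None,fx=3.3,fy=3.3)
h=400;a=cv2.resize(a,(int(a.shape[1]*h/a.shape[0]),h));b=cv2.resize(b,(230,212))
cv2.imwrite('pics/t5.png',a); cv2.imwrite('pics/s5.png',cv2.resize(imaging.snapshot('scene')['image'][130:250,190:310],None,fx=4,fy=4))
E
```

```text
clock: 8.07
tool_pos: [0.517, 0.1042, 0.0705]
eef_rot: [0.696, 0.718, -0.0, 0.0]
contact_force: [0.8, -0.2, -1.9]
opening: 0.111
t 8.07 tcp [0.517  0.1042 0.0705] psi 91.78 F [ 0.84 -0.18 -1.86] op 0.111
tray_full_grip 0.65 [248.8 261.4] [0.5184 0.1012 0.09  ]
```

View pics/w5.png

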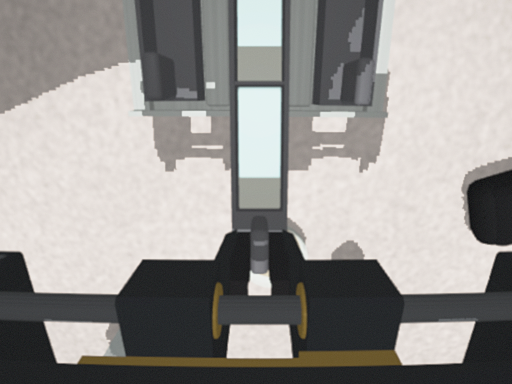

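View pics/s5.png

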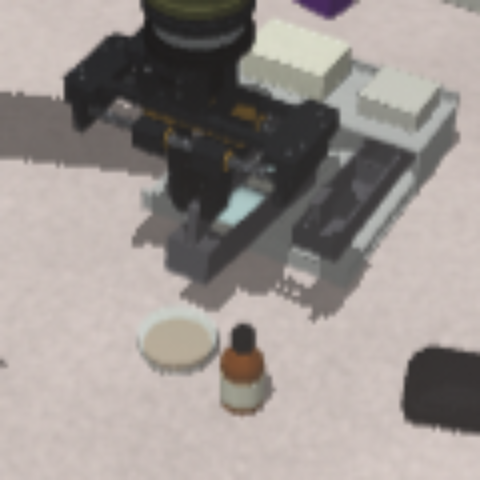

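```bash
python3 -m creep '[[255,-0.01,0,0,0],[255,-0.02,0,0,0],[255,-0.028,0,0,0],[255,-0.036,0,0.003,0],[255,-0.044,0,0.006,0],[255,-0.052,0,0.009,0],[255,-0.060,0,0.011,0],[255,-0.068,0,0.013,0],[255,-0.074,0,0.014,0],[255,-0.076,0,0.014,0]]'; python3 -m creep '[[255,0,0,0,0],[255,0,0,0,0],[255,0,0,-0.005,0],[255,0,0,-0.01,0],[255,0,0,-0.01,0]]' 60; python3 - <<'E'
from w import *
st,p=wr('w6',dict(tray_full_grip=.09))
cv2.imwrite('pics/s6.png',cv2.resize(imaging.snapshot('scene')['image'][130:250,190:310],None,fx=4,fy=4))
print(st['moment'],st['contact_force'])
E
```

```text
clock: 9.57
tool_pos: [0.5193, 0.0285, 0.0561]
eef_rot: [0.696, 0.718, -0.0, 0.0]
contact_force: [0.8, 1.0, 0.0]
opening: 0.11
clock: 10.2
tool_pos: [0.5196, 0.0293, 0.0667]
eef_rot: [0.696, 0.718, 0.0, 0.0]
contact_force: [0.1, -0.9, -2.0]
opening: 0.105
t 10.2 tcp [0.5196 0.0293 0.0667] psi 91.83 F [ 0.11 -0.88 -2.02] op 0.105
tray_full_grip 0.8 [242.  263.6] [0.5219 0.0328 0.09  ]
[-0.18326385 -0.11260076 -0.0235439 ] [ 0.10659529 -0.87988564 -2.02416476]
```

View pics/w6.png

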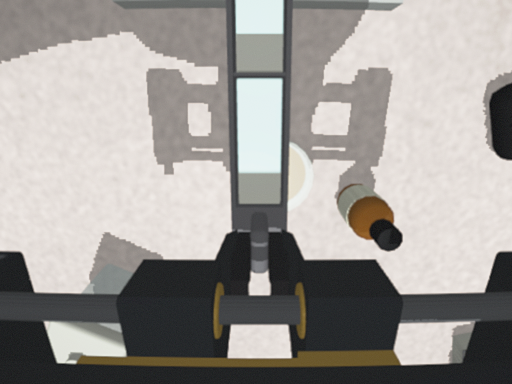

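View pics/s6.png

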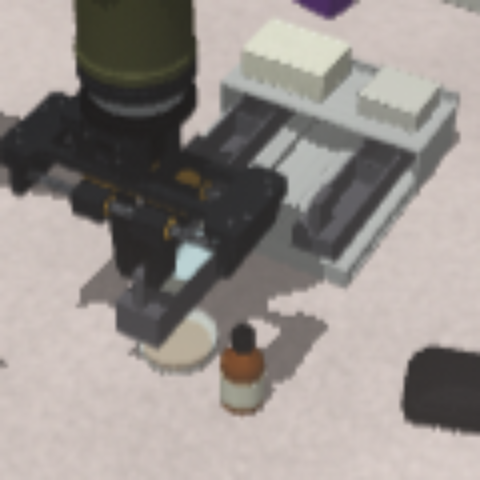

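The tray is fully held: the moment-to-force ratio is about 0.09 m, close to the 81 mm lever, and the weight is about 2.1 N. Next I'll draw it clear over the petri dish, low and past the bottle, before turning.

```bash
python3 -m creep '[[255,-0.008,0,-0.002,0],[255,-0.022,-0.001,-0.004,0],[255,-0.042,-0.002,-0.004,0],[255,-0.066,-0.003,-0.004,0],[255,-0.092,-0.004,-0.004,0],[255,-0.118,-0.005,-0.004,0],[255,-0.144,-0.006,-0.004,0],[255,-0.168,-0.007,-0.004,0],[255,-0.188,-0.008,-0.004,0],[255,-0.199,-0.008,-0.004,0]]'; python3 - <<'E'
from w import *
st,p=wr('w7',dict(tray_full_grip=.09))
q=imaging.snapshot('scene')
cv2.imwrite('pics/s7.png',cv2.resize(q['image'][150:290,150:310],None,fx=4,fy=4))
print(st['moment'],st['contact_force'])
E
```

```text
clock: 11.6
tool_pos: [0.5168, -0.1727, 0.0701]
eef_rot: [0.697, 0.717, -0.001, 0.0]
contact_force: [0.5, 0.5, -0.9]
opening: 0.108
t 11.6 tcp [ 0.5168 -0.1727  0.0701] psi 91.65 F [ 0.5   0.49 -0.88] op 0.108
tray_full_grip 0.71 [245.7 260.7] [ 0.5177 -0.1735  0.09  ]
[-0.16323416 -0.09958841 -0.03650647] [ 0.49530637  0.48860006 -0.88076066]
```

View pics/w7.png

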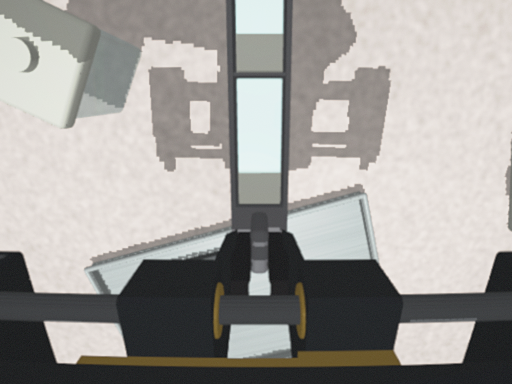

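View pics/s7.png

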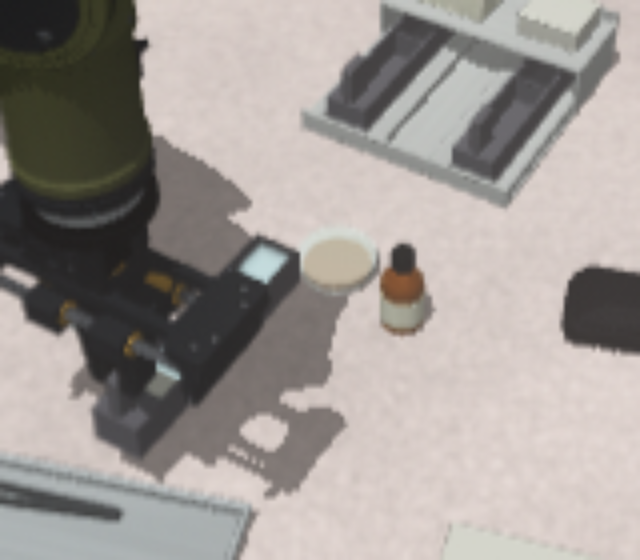

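```bash
python3 -m creep '[[255,0,0,0,4],[255,0,0,0,11],[255,0,0,0,19],[255,0,0,0,28],[255,0,0,0,37],[255,0,0,0,46],[255,0.005,0,0,55],[255,0.015,0,0,63],[255,0.03,0,0,69],[255,0.045,0,0,73.7]]'; python3 -m creep '[[255,0.004,-0.014,0,0],[255,0.008,-0.026,0,0],[255,0.01,-0.03,0,0],[255,0.01,-0.03,0,0]]'; python3 - <<'E'
from w import *
st,p=wr('w8',dict(tray_full_grip=.09))
q=imaging.snapshot('scene')
cv2.imwrite('pics/s8.png',cv2.resize(q['image'][180:320,150:310],None,fx=4,fy=4))
print(st['moment'],st['contact_force'])
E
```

```text
clock: 13.0
tool_pos: [0.5162, -0.1227, 0.0702]
eef_rot: [0.988, 0.157, 0.0, -0.001]
contact_force: [-0.1, -0.7, -2.6]
opening: 0.102
clock: 13.5
tool_pos: [0.5166, -0.0932, 0.0703]
eef_rot: [0.987, 0.158, 0.0, 0.0]
contact_force: [0.3, 0.6, -1.7]
opening: 0.104
t 13.5 tcp [ 0.5166 -0.0932  0.0703] psi 18.17 F [ 0.35  0.61 -1.7 ] op 0.104
tray_full_grip 0.96 [241.8 262.1] [ 0.5189 -0.0945  0.09  ]
[-0.04612436  0.08370659  0.01981166] [ 0.34575314  0.60882671 -1.70102256]
```

View pics/w8.png

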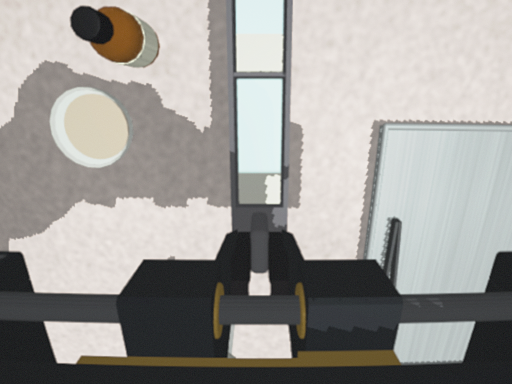

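View pics/s8.png

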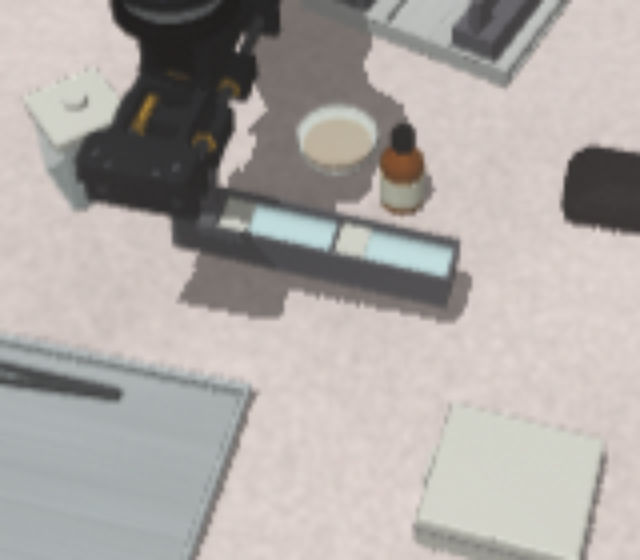

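```bash
python3 -m creep '[[255,0,0,0.006,0],[255,0,0,0.013,0],[255,0,0,0.02,0],[255,0,0,0.027,0],[255,0,0,0.031,0],[255,0,0,0.034,0],[255,0,0,0.036,0],[255,0,0,0.036,0]]' 15; python3 - <<'E'
from w import *
st,p=wr('w9',dict(tray_full_grip=.053))
q=imaging.snapshot('scene')
cv2.imwrite('pics/s9.png',cv2.resize(q['image'][180:320,150:310],None,fx=4,fy=4))
print(st['moment'],st['contact_force'])
E
```

```text
clock: 14.65
tool_pos: [0.5165, -0.0933, 0.0342]
eef_rot: [0.988, 0.158, 0.0, 0.0]
contact_force: [-0.6, -0.1, 0.4]
opening: 0.112
t 14.65 tcp [ 0.5165 -0.0933  0.0342] psi 18.12 F [-0.56 -0.12  0.37] op 0.112
tray_full_grip 0.69 [242.7 261.9] [ 0.5177 -0.0948  0.053 ]
tray_full_grip 0.35 [130.1  70.7] [0.5481 0.0186 0.053 ]
[-0.04476632  0.13445466  0.02241214] [-0.55563458 -0.11968247  0.37175627]
```

View pics/s9.png

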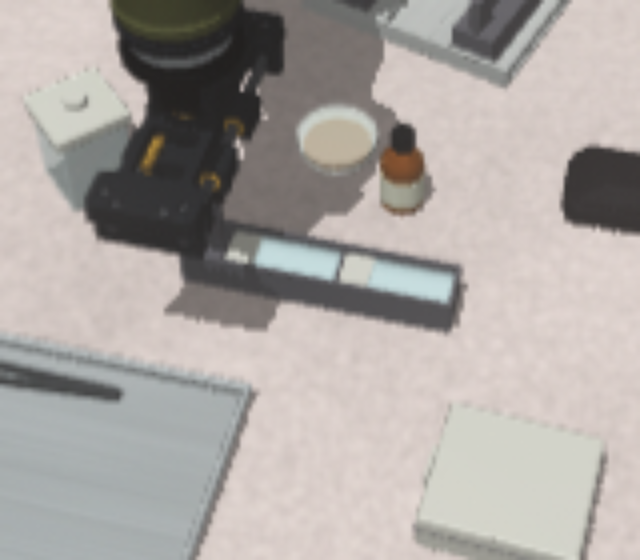

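```bash
python3 -m creep '[[255,0,0,0.001,0],[255,0,0,0.002,0],[255,0,0,0.002,0],[128,0,0,0.002,0],[128,0,0,0.002,0],[128,0,0,0.002,0],[128,0,0,0.002,0],[128,0,0,0.002,0],[128,0,0,0.002,0]]'; python3 -m creep '[[128,0,0,-0.03,0],[128,0,0,-0.07,0],[110,0,0,-0.12,0],[110,0,0,-0.17,0],[90,0,0,-0.17,0]]'; python3 - <<'E'
from w import *
st,p=wr('w10',dict(tray_full_grip=.051,tray_full_mid=.015))
q=imaging.snapshot('scene')
cv2.imwrite('pics/s10.png',cv2.resize(q['image'][180:320,150:310],None,fx=4,fy=4))
t=imaging.snapshot('top');cv2.imwrite('pics/t10.png',t['image'])
for n,c in (('scene',q),('top',t)):
  for k,z in (('tray_full_mid',.015),('tray_full_grip',.051),('dish',0),('forceps',.003)):
    for d in imaging.place_of(c,k)[:4]:
        print(n,k,round(d['score'],2),np.round(d['location'],1),np.round(at(c,*d['location'],z),4))
E
```

```text
clock: 15.92
tool_pos: [0.5164, -0.0934, 0.0322]
eef_rot: [0.988, 0.157, 0.0, 0.0]
contact_force: [-0.2, 0.1, 0.1]
opening: 0.501
clock: 16.55
tool_pos: [0.519, -0.0937, 0.2058]
eef_rot: [0.988, 0.157, 0.004, 0.001]
contact_force: [0.9, 0.1, -0.2]
opening: 0.637
t 16.55 tcp [ 0.519  -0.0937  0.2058] psi 18.1 F [ 0.9   0.08 -0.2 ] op 0.637
tray_full_grip 0.63 [173.6 259.9] [ 0.516  -0.0964  0.051 ]
tray_full_mid 0.59 [101.  257.5] [ 0.5907 -0.0692  0.015 ]
scene tray_full_mid 0.95 [194.2 334.5] [0.7622 0.2849 0.015 ]
scene tray_full_mid 0.85 [246.  229.8] [ 0.5921 -0.0646  0.015 ]
scene tray_full_mid 0.65 [305.1 276.7] [ 0.7876 -0.156   0.015 ]
scene tray_full_grip 0.97 [104.1 242.6] [0.2479 0.5541 0.051 ]
scene tray_full_grip 0.84 [172.4 340. ] [0.748  0.3531 0.051 ]
scene tray_full_grip 0.77 [237.4 200.1] [ 0.5246 -0.1053  0.051 ]
scene dish 0.77 [293.4 151.9] [ 0.5017 -0.2828  0.    ]
scene forceps 0.51 [276.1 158.9] [ 0.4843 -0.236   0.003 ]
top tray_full_mid 0.82 [133.7 196.4] [0.7517 0.2875 0.015 ]
top tray_full_mid 0.79 [268.6 115.2] [0.3367 0.5415 0.015 ]
top tray_full_mid 0.56 [179.6 312.4] [ 0.596  -0.0708  0.015 ]
top tray_full_grip 0.84 [135.2 168.5] [0.7392 0.3687 0.051 ]
top tray_full_grip 0.61 [301.7 106.1] [0.2404 0.558  0.051 ]
top forceps 0.73 [183.6 311.9] [ 0.5854 -0.0705  0.003 ]
```

View pics/w10.png

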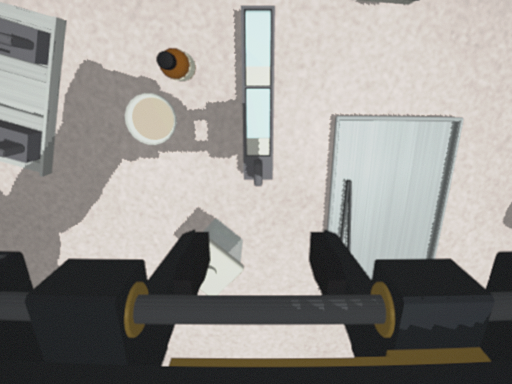

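View pics/s10.png

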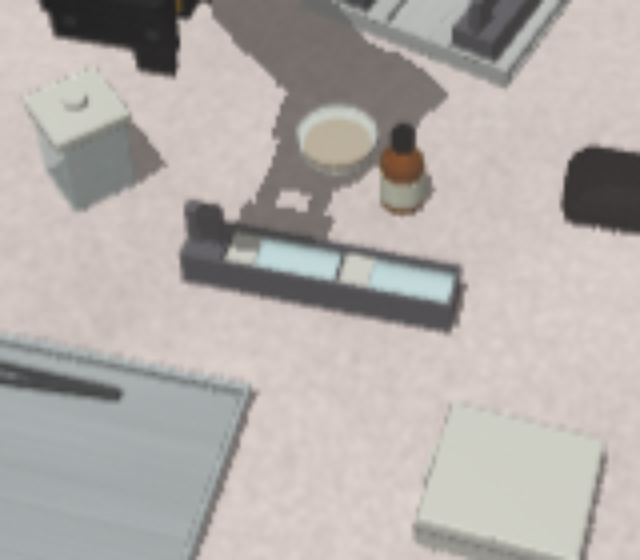

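```bash
python3 -m creep '[[90,0.04,0,0,0],[90,0.079,0,0.04,0],[90,0.079,0,0.09,0],[90,0.079,0,0.11,0],[90,0.079,0,0.11,0]]'; python3 - <<'E'
from w import *
st,p=wr('w11',dict(tray_full_grip=.051,tray_full_mid=.015))
c=st['tool_pos'][:2];im=p['image'].copy()
yaw=np.radians(18.1);u=np.array([np.cos(yaw),np.sin(yaw)]);v=np.array([-u[1],u[0]]);c=np.array([.5935,-.0688])
for z in (0,.03):
    P=[np.r_[c+a*.095*u+b*.018*v,z] for a,b in [(1,1),(1,-1),(-1,-1),(-1,1)]]
    cv2.polylines(im,[proj(p,P,st).astype(int).reshape(-1,1,2)],True,(0,255,0),1)
P=[np.r_[c-.081*u+a*.013*u+b*.005*v,.064] for a,b in [(1,1),(1,-1),(-1,-1),(-1,1)]]
cv2.polylines(im,[proj(p,P,st).astype(int).reshape(-1,1,2)],True,(0,0,255),1)
cv2.imwrite('pics/w11o.png',im)
E
```

```text
clock: 17.82
tool_pos: [0.5902, -0.0686, 0.0906]
eef_rot: [0.987, 0.158, -0.002, -0.0]
contact_force: [-0.0, -0.3, -0.0]
opening: 0.649
t 17.82 tcp [ 0.5902 -0.0686  0.0906] psi 18.14 F [-0.03 -0.34 -0.05] op 0.649
tray_full_grip 0.63 [291.3 259.3] [ 0.5163 -0.0932  0.051 ]
tray_full_mid 0.62 [190.2 260.9] [ 0.5916 -0.0699  0.015 ]
```

View pics/w11o.png

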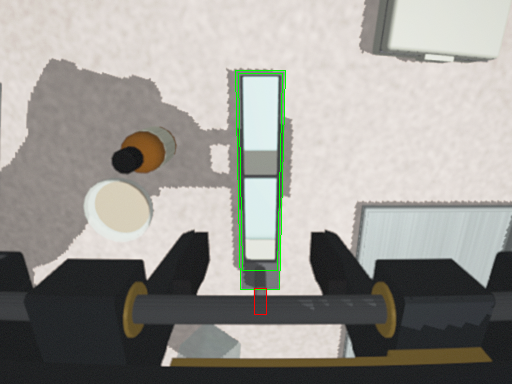

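The overlay fits the tray, with its middle at (0.593, -0.069). I'll descend and grip round the middle.

```bash
python3 -m creep '[[90,0.002,0,0.03,0],[90,0.002,0,0.06,0],[90,0.002,0,0.08,0],[90,0.002,0,0.084,0],[255,0.002,0,0.084,0],[255,0.002,0,0.084,0],[255,0.002,0,0.084,0],[255,0.002,0,0.084,0]]' 30
python3 -m creep '[[255,0,0,0,0],[255,0,0,-0.006,0],[255,0,0,-0.016,0],[255,0,0,-0.03,0],[255,0,0,-0.045,0],[255,0,0,-0.055,0],[255,0,0,-0.055,0]]'; python3 - <<'E'
from w import *
st,p=wr('w12',dict(tray_full_mid=.07))
print(st['moment'])
q=imaging.snapshot('scene')
cv2.imwrite('pics/s12.png',cv2.resize(q['image'][180:330,90:310],None,fx=3.5,fy=3.5))
t=imaging.snapshot('top')
cv2.imwrite('pics/t12.png',cv2.resize(t['image'][140:270,290:430],None,fx=4.5,fy=4.5))
m=imaging.trace(t,'dish')
for n,c in (('scene',q),('top',t)):
  for m in imaging.trace(c,'dish')[:1]:
    cc=max(cv2.findContours(m['pixels'].astype(np.uint8),0,1)[0],key=len)[:,0]
    w=np.array([at(c,y,x,.012)[:2] for x,y in cc],np.float32)*1000
    print(n,'dish',m['score'],cv2.minAreaRect(w))
  for d in imaging.place_of(c,'dish')[:2]+imaging.place_of(c,'forceps')[:2]: print(n,d['score'],at(c,*d['location'],.003))
E
```

```text
clock: 18.98
tool_pos: [0.594, -0.068, 0.009]
eef_rot: [0.988, 0.158, 0.001, 0.0]
contact_force: [-1.2, 1.0, 4.2]
opening: 0.214
clock: 19.85
tool_pos: [0.5941, -0.0682, 0.0643]
eef_rot: [0.988, 0.157, 0.001, 0.0]
contact_force: [0.3, -0.8, 0.4]
opening: 0.013
t 19.85 tcp [ 0.5941 -0.0682  0.0643] psi 18.11 F [ 0.32 -0.82  0.39] op 0.013
tray_full_mid 0.97 [204.7 260.4] [ 0.6124 -0.0633  0.07  ]
[-0.0062762  -0.00857638 -0.06263938]
scene dish 0.73 ((508.5070495605469, -284.4159851074219), (260.6825866699219, 165.7933349609375), 17.730411529541016)
scene 0.57 [ 0.50087434 -0.28914363  0.003     ]
scene 0.68 [ 0.47795003 -0.23302509  0.003     ]
```

View pics/s12.png

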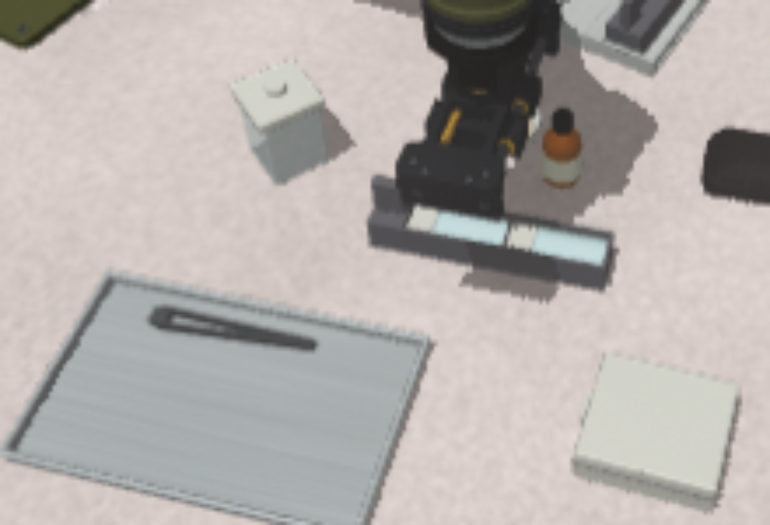

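View pics/t12.png

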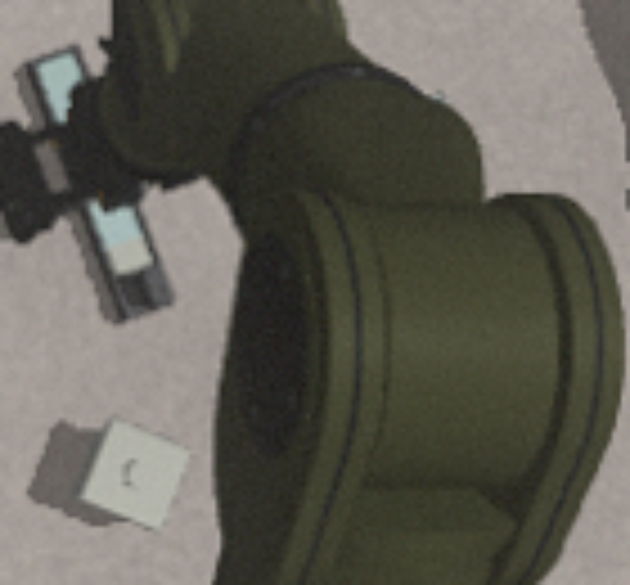

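The gripper shut fully (0.013), so the grip on the tray was missed. I'll look before doing anything else.

View pics/w12.png

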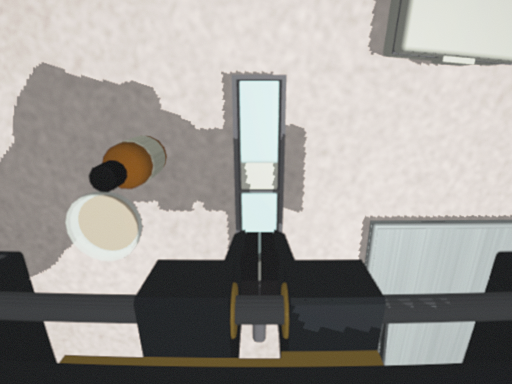

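```bash
python3 - <<'E'
from w import *
st,p=wr('w13',dict(tray_full_mid=.015,tray_full_grip=.051))
im=p['image'].copy()
def ov(c,yaw,col,dz=0):
    u=np.array([np.cos(yaw),np.sin(yaw)]);v=np.array([-u[1],u[0]]);c=np.array(c)
    for z in (0,.03):
        P=[np.r_[c+a*.095*u+b*.018*v,z+dz] for a,b in [(1,1),(1,-1),(-1,-1),(-1,1)]]
        cv2.polylines(im,[proj(p,P,st).astype(int).reshape(-1,1,2)],True,col,1)
    P=[np.r_[c-.081*u+a*.013*u+b*.005*v,.064+dz] for a,b in [(1,1),(1,-1),(-1,-1),(-1,1)]]
    cv2.polylines(im,[proj(p,P,st).astype(int).reshape(-1,1,2)],True,col,1)
ov([.5935,-.0688],np.radians(18.1),(0,255,0))
cv2.imwrite('pics/w13o.png',cv2.resize(im[40:380,130:390],None,fx=1.75,fy=1.75))
q=imaging.snapshot('scene');d=[x for x in imaging.place_of(q,'tray_full_mid') ]
for x in d: print('scene',x['score'],at(q,*x['location'],.015))
cv2.imwrite('pics/s13.png',cv2.resize(q['image'][205:285,180:290],None,fx=7,fy=7,interpolation=cv2.INTER_CUBIC))
E
```

```text
t 20.4 tcp [ 0.5933 -0.0682  0.063 ] psi 18.12 F [ 0.11  0.28 -0.42] op -0.001
tray_full_mid 0.88 [200.6 261. ] [ 0.5954 -0.0692  0.015 ]
tray_full_mid 0.71 [157.3 148.6] [0.6021 0.0225 0.015 ]
tray_full_grip 0.59 [316.2 261.7] [ 0.5186 -0.0949  0.051 ]
scene 0.98 [0.74965418 0.28810917 0.015     ]
scene 0.86 [0.34305401 0.52489538 0.015     ]
scene 0.75 [ 0.59701532 -0.07296915  0.015     ]
scene 0.24 [ 0.79470483 -0.15296534  0.015     ]
```

View pics/w13o.png

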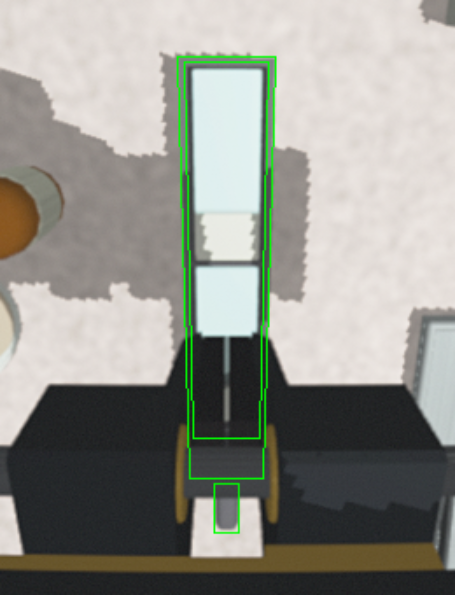

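View pics/s13.png

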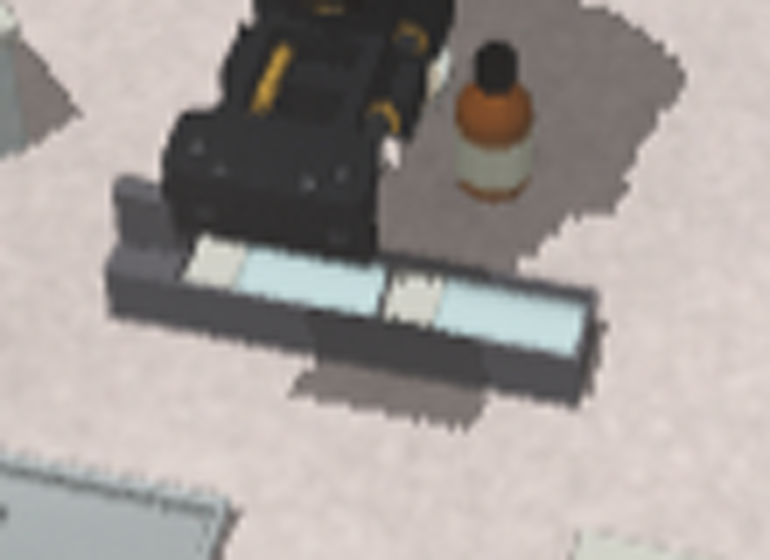

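The overlay still matches, so the tray hasn't moved and is flat. I'll retry in small steps, reading the state as the fingers close.

```bash
python3 -m creep '[[85,0,0,-0.002,0],[85,0,0,-0.002,0],[85,0,0,-0.002,0],[85,0,0,0.02,0],[85,0,0,0.04,0],[85,0,0,0.052,0],[85,0,0,0.055,0],[85,0,0,0.055,0]]' 15; python3 - <<'E'
from w import *
st,p=wr('w14',{})
q=imaging.snapshot('scene')
cv2.imwrite('pics/s14.png',cv2.resize(q['image'][205:285,180:290],None,fx=7,fy=7,interpolation=cv2.INTER_CUBIC))
E
```

```text
clock: 21.65
tool_pos: [0.5935, -0.0682, 0.0082]
eef_rot: [0.988, 0.157, 0.0, 0.0]
contact_force: [1.4, -1.3, 0.8]
opening: 0.666
t 21.65 tcp [ 0.5935 -0.0682  0.0082] psi 18.12 F [ 1.38 -1.31  0.8 ] op 0.666
```

View pics/w14.png

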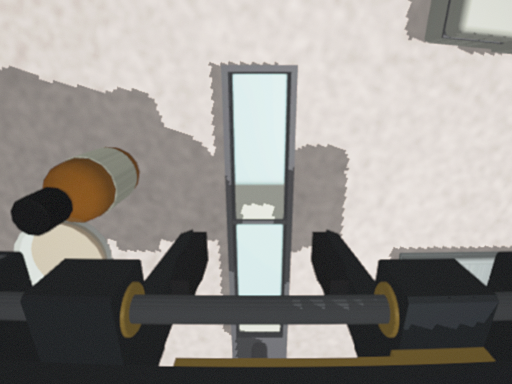

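View pics/s14.png

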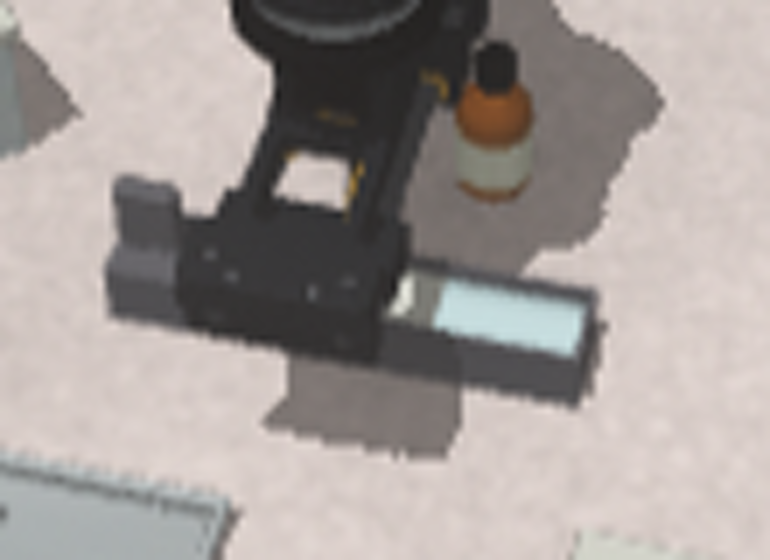

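```bash
for i in 1; do python3 -m creep '[[140,0,0,0,0],[140,0,0,0,0],[160,0,0,0,0]]' 15; python3 -m creep '[[160,0,0,0,0]]'; python3 -m creep '[[160,0,0,0,0]]';  done; python3 - <<'E'
from w import *
st,p=wr('w15',{})
print(st['moment'])
E
```

```text
clock: 22.12
tool_pos: [0.5936, -0.0683, 0.0087]
eef_rot: [0.988, 0.157, 0.0, 0.0]
contact_force: [-1.1, 0.2, 11.1]
opening: 0.379
clock: 22.25
tool_pos: [0.5936, -0.0682, 0.009]
eef_rot: [0.988, 0.157, 0.0, 0.0]
contact_force: [-0.5, 0.4, 4.6]
opening: 0.374
clock: 22.38
tool_pos: [0.5936, -0.0683, 0.0089]
eef_rot: [0.988, 0.157, 0.0, 0.0]
contact_force: [-1.4, -0.8, 5.2]
opening: 0.371
t 22.38 tcp [ 0.5936 -0.0683  0.0089] psi 18.11 F [-1.36 -0.83  5.25] op 0.371
[ 0.05769655  0.20626774 -0.01855228]
```

View pics/w15.png

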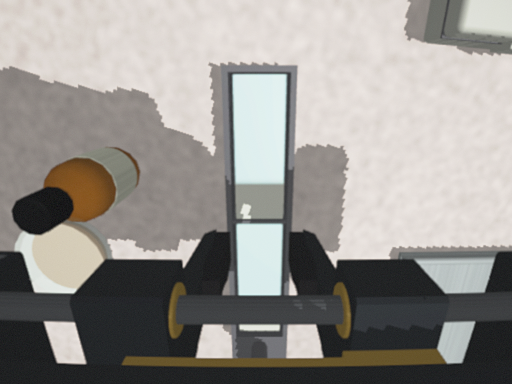

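```bash
python3 -m creep '[[168,0,0,-0.003,0]]' 15; python3 -m creep '[[168,0,0,-0.003,0]]';python3 -m creep '[[178,0,0,-0.003,0]]'; python3 -m creep '[[178,0,0,-0.003,0]]'; python3 - <<'E'
from w import *
st,p=wr('w16',{})
print(st['moment'])
q=imaging.snapshot('scene')
cv2.imwrite('pics/s16.png',cv2.resize(q['image'][205:285,180:290],None,fx=7,fy=7,interpolation=cv2.INTER_CUBIC))
E
```

```text
clock: 22.55
tool_pos: [0.5934, -0.0681, 0.0114]
eef_rot: [0.988, 0.158, 0.0, 0.0]
contact_force: [0.6, -0.7, 0.5]
opening: 0.344
clock: 22.68
tool_pos: [0.5933, -0.0682, 0.0143]
eef_rot: [0.988, 0.157, -0.0, 0.0]
contact_force: [0.1, -0.2, 0.1]
opening: 0.34
clock: 22.8
tool_pos: [0.5934, -0.0682, 0.0174]
eef_rot: [0.988, 0.157, 0.0, 0.0]
contact_force: [0.2, 0.3, -0.8]
opening: 0.301
clock: 22.92
tool_pos: [0.5934, -0.0682, 0.0204]
eef_rot: [0.988, 0.157, 0.0, 0.0]
contact_force: [-0.8, 0.2, -0.3]
opening: 0.303
t 22.93 tcp [ 0.5934 -0.0682  0.0204] psi 18.12 F [-0.8   0.24 -0.25] op 0.303
[-0.02435446 -0.02805439 -0.00805417]
```

View pics/w16.png

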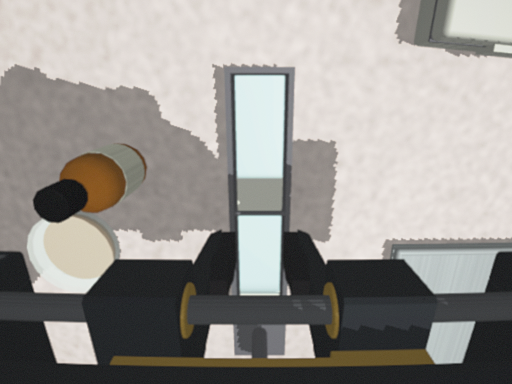

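View pics/s16.png

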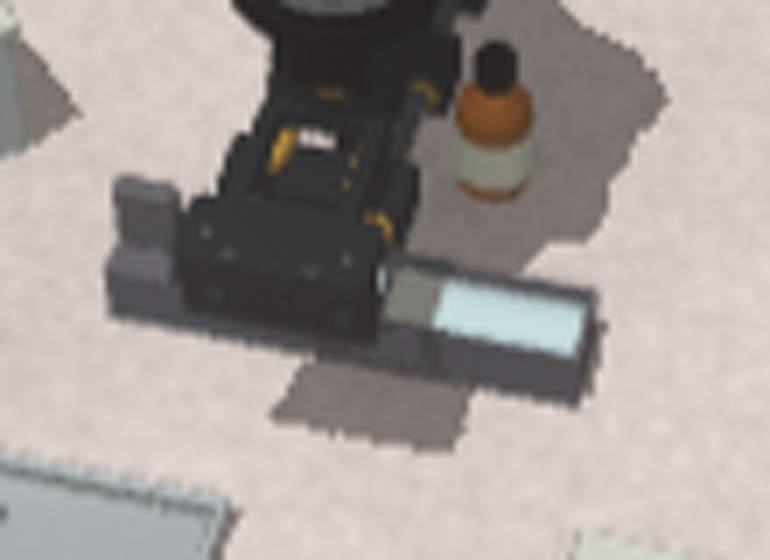

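```bash
python3 - <<'E'
import cv2,numpy as np
a=cv2.imread('pics/w14.png')[195:340,190:330];b=cv2.imread('pics/w16.png')[195:340,190:330]
f=lambda x: cv2.convertScaleAbs(cv2.resize(x,None,fx=2.8,fy=2.8,interpolation=cv2.INTER_CUBIC),alpha=1.6,beta=20)
cv2.imwrite('pics/z16.png',np.hstack([f(a),f(b)]))
E
```

```text
(no output)
```

View pics/z16.png

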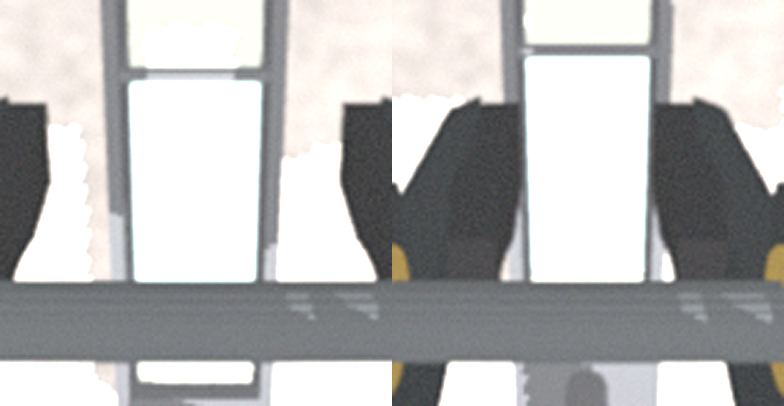

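```bash
python3 - <<'E'
from w import *
st,p=wr('w17',{})
outs=[]
for dz in (0,.01,.02):
    im=p['image'].copy();s2=dict(st);s2['tool_pos']=np.array(st['tool_pos'])+[0,0,dz]
    yaw=np.radians(18.1);u=np.array([np.cos(yaw),np.sin(yaw)]);v=np.array([-u[1],u[0]]);c=np.array([.5935,-.0688])
    P=[np.r_[c+a*.095*u+b*.018*v,.03] for a,b in [(1,1),(1,-1),(-1,-1),(-1,1)]]
    print(dz,proj(p,P,s2).round(0).tolist())
    cv2.polylines(im,[proj(p,P,s2).astype(int).reshape(-1,1,2)],True,(0,0,255),1)
    outs.append(cv2.resize(im[50:370,200:320],None,fx=1.8,fy=1.8))
cv2.imwrite('pics/z17.png',np.hstack(outs))
E
```

```text
t 23.02 tcp [ 0.5936 -0.0682  0.0206] psi 18.12 F [-0.41 -0.05 -0.13] op 0.301
0 [[224.0, 67.0], [295.0, 67.0], [285.0, 355.0], [234.0, 355.0]]
0.01 [[226.0, 69.0], [293.0, 69.0], [284.0, 344.0], [235.0, 344.0]]
0.02 [[228.0, 70.0], [291.0, 71.0], [283.0, 334.0], [236.0, 334.0]]
```

View pics/z17.png

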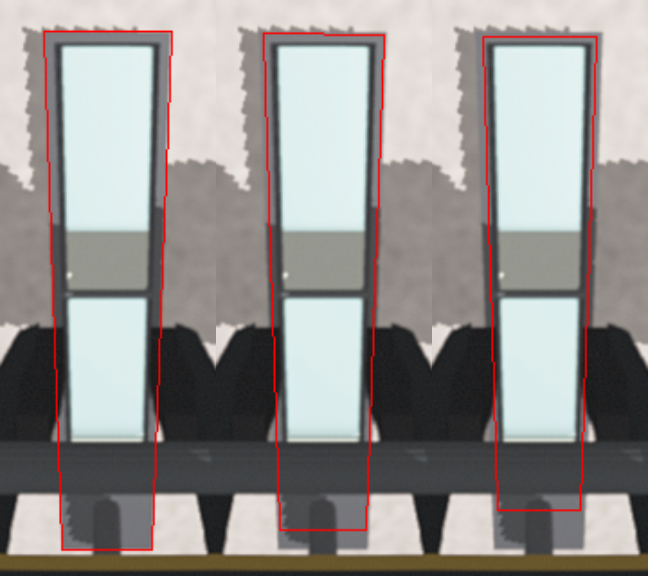

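The pose reading is consistent with the picture, so height bias isn't the cause. I'll retry deeper, reading the closing in stages.

```bash
python3 -m creep '[[85,0,0,0,0],[85,0,0,0,0],[85,0,0,0.008,0],[85,0,0,0.014,0],[85,0,0,0.0165,0],[85,0,0,0.0165,0]]' 20; python3 -m creep '[[140,0,0,0,0],[140,0,0,0,0]]'; python3 -m creep '[[150,0,0,0,0],[150,0,0,0,0]]';python3 -m creep '[[155,0,0,0,0],[155,0,0,0,0]]'; python3 - <<'E'
from w import *
st,p=wr('w18',{})
q=imaging.snapshot('scene')
cv2.imwrite('pics/s18.png',np.hstack([cv2.resize(q['image'][205:285,190:290],None,fx=4,fy=4,interpolation=cv2.INTER_CUBIC),cv2.resize(p['image'][190:310,180:330],None,fx=2.6667,fy=2.6667)[:320]]))
E
```

```text
clock: 23.82
tool_pos: [0.5932, -0.0681, 0.0034]
eef_rot: [0.988, 0.158, -0.0, -0.0]
contact_force: [-1.0, 0.2, -0.9]
opening: 0.665
clock: 24.08
tool_pos: [0.5936, -0.0682, 0.0039]
eef_rot: [0.988, 0.157, 0.0, 0.0]
contact_force: [-0.2, -0.6, 1.3]
opening: 0.468
clock: 24.32
tool_pos: [0.5935, -0.0682, 0.0038]
eef_rot: [0.988, 0.157, 0.0, 0.0]
contact_force: [-0.6, -0.6, 0.2]
opening: 0.41
clock: 24.58
tool_pos: [0.5935, -0.0682, 0.0038]
eef_rot: [0.988, 0.157, 0.0, 0.0]
contact_force: [-0.1, -0.9, 0.7]
opening: 0.401
t 24.57 tcp [ 0.5935 -0.0682  0.0038] psi 18.12 F [-0.07 -0.86  0.71] op 0.401
```

View pics/s18.png

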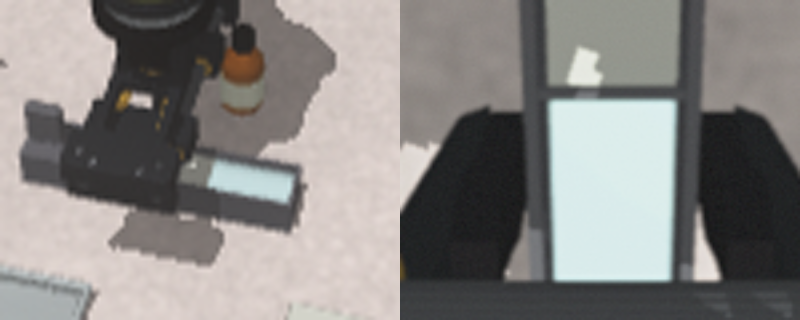

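Now the fingers stop on the walls (opening 0.401, about 36 mm). I'll tighten gradually.

```bash
python3 -m creep '[[165,0,0,0,0],[165,0,0,0,0]]' 12; python3 -m creep '[[175,0,0,-0.0,0],[175,0,0,0,0]]'; python3 -m creep '[[175,0,0,-0.002,0],[175,0,0,-0.004,0],[175,0,0,-0.004,0]]'
```

```text
clock: 24.92
tool_pos: [0.5934, -0.0682, 0.0038]
eef_rot: [0.988, 0.157, 0.0, 0.0]
contact_force: [-0.5, -0.7, 1.6]
opening: 0.403
clock: 25.18
tool_pos: [0.5935, -0.0682, 0.0038]
eef_rot: [0.988, 0.157, 0.0, 0.0]
contact_force: [-0.2, 0.1, 1.7]
opening: 0.402
clock: 25.55
tool_pos: [0.5933, -0.0681, 0.0077]
eef_rot: [0.988, 0.157, -0.0, 0.0]
contact_force: [-0.3, 0.1, -1.9]
opening: 0.408
```

```bash
python3 -m creep '[[180,0,0,0,0],[180,0,0,-0.004,0],[180,0,0,-0.008,0],[180,0,0,-0.012,0],[180,0,0,-0.012,0]]' 18;  python3 - <<'E'
from w import *
st,p=wr('w19',{})
q=imaging.snapshot('scene')
cv2.imwrite('pics/s19.png',np.hstack([cv2.resize(q['image'][205:285,190:290],None,fx=4,fy=4,interpolation=cv2.INTER_CUBIC),cv2.resize(p['image'][190:310,180:330],None,fx=2.6667,fy=2.6667)[:320]]))
print(st['moment'])
E
```

```text
clock: 26.18
tool_pos: [0.5938, -0.0682, 0.0202]
eef_rot: [0.988, 0.157, 0.0, 0.0]
contact_force: [0.3, 0.2, -2.2]
opening: 0.399
t 26.18 tcp [ 0.5938 -0.0682  0.0202] psi 18.12 F [ 0.26  0.18 -2.19] op 0.399
[ 0.01879266  0.00624109 -0.01997423]
```

View pics/s19.png

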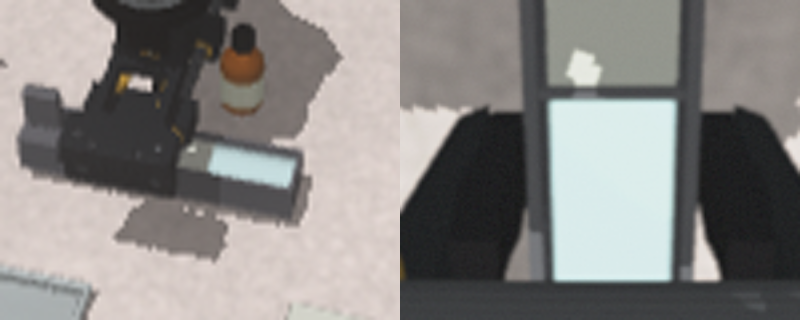

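Held and balanced: the moment about the jaw is near zero and the weight is 2.2 N. I'll lift a little more and carry it to the dish.

```bash
python3 -m creep '[[180,0,0,-0.008,0],[180,0,0,-0.02,0],[180,-0.005,0.007,-0.03,0],[180,-0.018,0.023,-0.035,0],[180,-0.035,0.045,-0.035,0],[180,-0.054,0.07,-0.035,0],[180,-0.073,0.095,-0.035,0],[180,-0.092,0.12,-0.035,0],[180,-0.11,0.144,-0.035,0],[180,-0.126,0.165,-0.035,0]]'; python3 -m creep '[[180,-0.012,0.016,0,0],[180,-0.019,0.025,0,0],[180,-0.023,0.03,0,0],[180,-0.023,0.03,0,0]]'; python3 - <<'E'
from w import *
st,p=wr('w20',dict(dish=0.0,forceps=.003))
cv2.imwrite('pics/w20.png',p['image'])
q=imaging.snapshot('scene')
cv2.imwrite('pics/s20.png',cv2.resize(q['image'][210:360,70:270],None,fx=4,fy=4,interpolation=cv2.INTER_CUBIC))
E
```

```text
clock: 27.52
tool_pos: [0.5228, -0.2675, 0.0549]
eef_rot: [0.988, 0.156, -0.001, 0.001]
contact_force: [-0.1, -0.1, -2.6]
opening: 0.403
clock: 28.02
tool_pos: [0.5126, -0.2996, 0.0547]
eef_rot: [0.988, 0.158, 0.0, -0.0]
contact_force: [-0.2, 0.9, -1.8]
opening: 0.404
t 28.02 tcp [ 0.5126 -0.2996  0.0547] psi 18.14 F [-0.16  0.85 -1.79] op 0.404
dish 0.94 [202.1 233.7] [ 0.5042 -0.2807  0.    ]
forceps 0.85 [212.5 170.9] [ 0.4806 -0.2343  0.003 ]
```

View pics/w20.png

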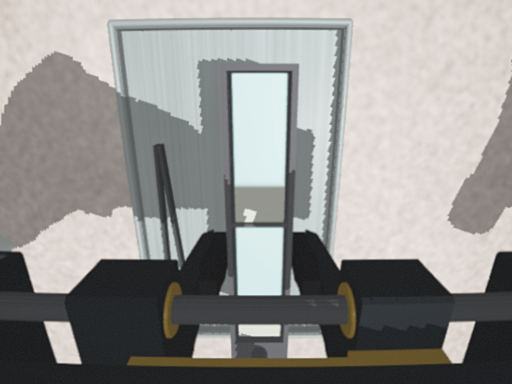

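View pics/s20.png

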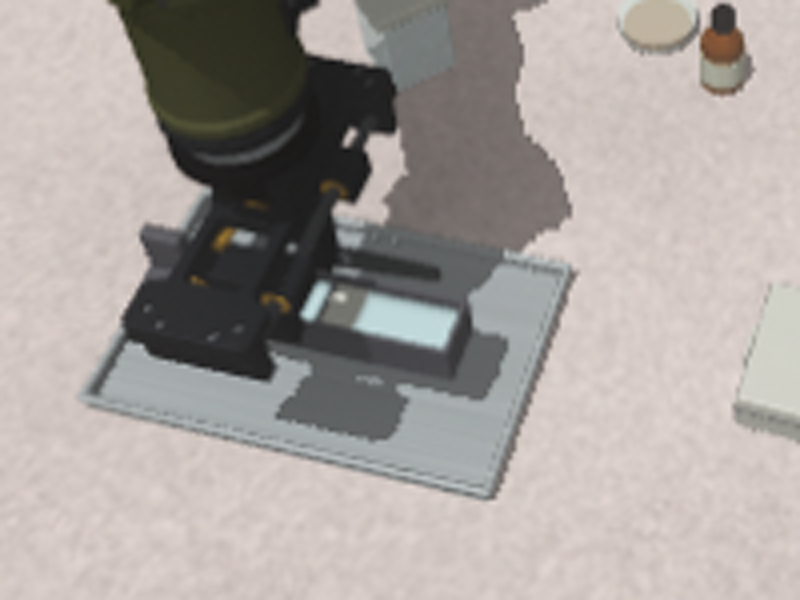

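The wrist view shows the tray aligned inside the dish. The rim's far corners are at about (108,22) and (352,20), and the forceps at (165,190) are well to the left. I'll pin the dish frame from those corners.

```bash
python3 - <<'E'
from w import *
st=telemetry.get_state();p=imaging.snapshot('wrist')
a=at(p,22,108,.013,st);b=at(p,20,352,.013,st);print(a,b,np.linalg.norm(a-b),np.degrees(np.arctan2((a-b)[1],(a-b)[0]))-90)
m=(a+b)/2;d=a-b;d/=np.linalg.norm(d);x=np.array([d[1],-d[0],0]);c=m-.128*x;print('center',c)
print('tray in dish',[ (st['tool_pos']-c)@x,(st['tool_pos']-c)@d])
E
```

```text
[ 0.60364935 -0.16548695  0.013     ] [ 0.65348239 -0.31584092  0.013     ] 0.15839711224128575 18.337164889605475
center [ 0.5070655  -0.28093379  0.013     ]
tray in dish [np.float64(3.0294279802811805e-05), np.float64(-0.01871596165052489)]
```

```bash
python3 -m creep '[[180,0,0,0.01,0],[180,0,0,0.022,0],[180,0,0,0.032,0],[180,0,0,0.039,0],[180,0,0,0.043,0],[180,0,0,0.046,0],[180,0,0,0.0475,0],[180,0,0,0.0475,0]]'
```

```text
clock: 29.28
tool_pos: [0.5125, -0.2999, 0.0073]
eef_rot: [0.988, 0.157, 0.0, 0.0]
contact_force: [-0.3, 0.8, -2.0]
opening: 0.408
```

```bash
python3 -m creep '[[180,0,0,0.0007,0],[180,0,0,0.0007,0]]';python3 -m creep '[[180,0,0,0.0008,0],[180,0,0,0.0008,0]]'
```

```text
clock: 29.52
tool_pos: [0.5126, -0.3, 0.0068]
eef_rot: [0.988, 0.157, 0.0, 0.0]
contact_force: [-0.4, -0.5, -0.6]
opening: 0.407
clock: 29.78
tool_pos: [0.5126, -0.3, 0.0068]
eef_rot: [0.988, 0.157, 0.0, 0.0]
contact_force: [-1.5, 1.5, 7.6]
opening: 0.402
```

Contact with the floor. I'll open gently, wait, then rise straight up.

```bash
python3 -m creep '[[145,0,0,-0.0005,0],[130,0,0,-0.0005,0],[115,0,0,-0.0005,0],[115,0,0,-0.0005,0],[115,0,0,-0.0005,0]]' 10; python3 -m creep '[[115,0,0,-0.01,0],[115,0,0,-0.03,0],[115,0,0,-0.06,0],[115,0,0,-0.1,0],[115,0,0,-0.15,0],[115,0,0,-0.2,0],[115,0,0,-0.2,0]]'; python3 - <<'E'
from w import *
st,p=wr('w21',dict(tray_full_mid=.018,dish=0.0,forceps=.003))
q=imaging.snapshot('scene')
cv2.imwrite('pics/s21.png',cv2.resize(q['image'][190:370,70:310],None,fx=3.3,fy=3.3,interpolation=cv2.INTER_CUBIC))
E
```

```text
clock: 30.4
tool_pos: [0.5124, -0.2998, 0.0061]
eef_rot: [0.988, 0.157, -0.0, -0.0]
contact_force: [-1.2, -0.5, -0.4]
opening: 0.553
clock: 31.28
tool_pos: [0.5152, -0.3011, 0.2119]
eef_rot: [0.988, 0.157, 0.004, 0.003]
contact_force: [0.5, -0.4, -0.2]
opening: 0.551
t 31.27 tcp [ 0.5152 -0.3011  0.2119] psi 18.1 F [ 0.47 -0.38 -0.18] op 0.551
tray_full_mid 0.76 [164.3 258.1] [ 0.5138 -0.3019  0.018 ]
dish 0.9 [162.4 237.7] [ 0.504  -0.2766  0.    ]
forceps 0.77 [169.3 202.6] [ 0.4813 -0.2348  0.003 ]
```

View pics/w21.png

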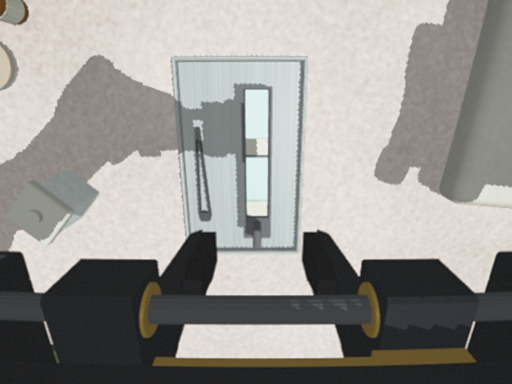

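View pics/s21.png

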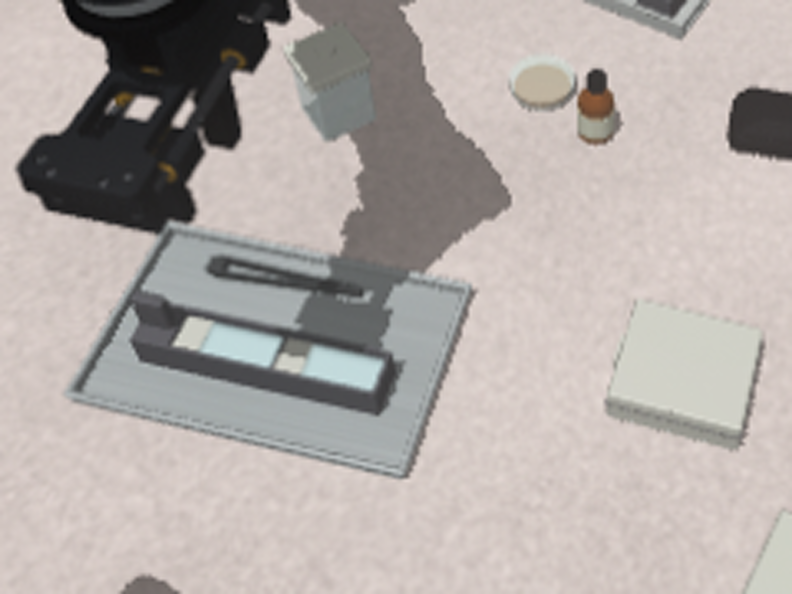

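Both views show the tray flat and lengthwise in the dish, with the forceps, jar, petri dish, bottle and box in place. I'll let the arm settle, compare the final positions with the start, and hand in.

```bash
python3 -m creep '[[115,0,0,0,0],[115,0,0,0,0],[115,0,0,0,0]]'; python3 - <<'E'
from w import *
q=imaging.snapshot('scene')
for k in ('forceps','oil_bottle','petri','slide_box','mouse','stain_jar'):
    print(k,[np.round(at(q,*d['location'],.003 if k=='forceps' else 0),3)[:2].tolist() for d in imaging.place_of(q,k)[:2]])
st=telemetry.get_state();print(st['clock'],np.abs(st['qd']).max(),st['contact_force'])
a=cv2.imread('pics/scene0.png');cv2.imwrite('pics/cmp.png',np.hstack([cv2.resize(a[110:250,200:340],(400,400)),cv2.resize(q['image'][110:250,200:340],(400,400))]))
print(r.finish_job())
E
```

```text
clock: 31.9
tool_pos: [0.5123, -0.2997, 0.2059]
eef_rot: [0.988, 0.157, -0.0, -0.0]
contact_force: [0.3, -0.0, 0.6]
opening: 0.55
forceps [[0.477, -0.23]]
oil_bottle [[0.602, 0.027], [0.53, 0.049]]
petri [[0.528, 0.068]]
slide_box [[0.789, -0.156]]
mouse [[0.735, 0.106], [0.389, -0.071]]
stain_jar [[0.389, -0.081]]
32.25 0.0014919758129555041 [-0.2550845  -0.20004895  0.20818334]
the job is handed in; nothing more can be done
None
```

View pics/cmp.png

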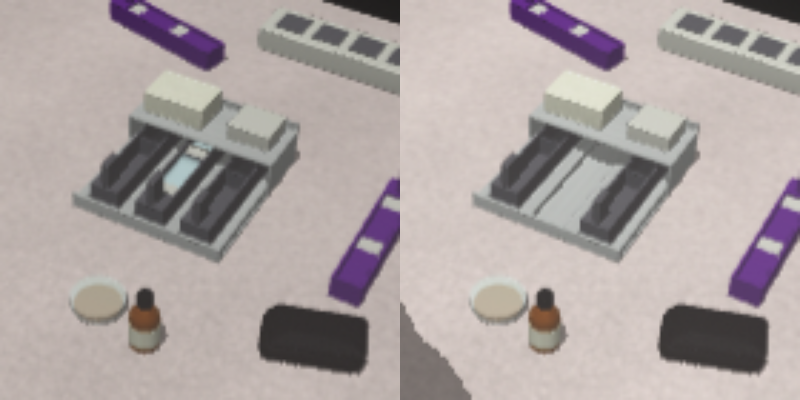

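The full tray, from the middle lane, is in the steel instrument tray, and I handed the job in at 32 s. I took it by its grip, tilted it over the lip, drew it out over the petri dish and laid it flat on the bare bench. After letting go, I gripped it round the middle and set it down beside the forceps.

**Failed step:** the first middle grip missed because the fingers were about 5 mm too high, and they closed without holding. A second try at nearly the same height also found no hold. The tray had not moved when I checked after the first miss. Going down to about 4 mm above the bench gave a firm grip (opening 0.40, weight about 2.2 N).

**Last checks:**
- **Tray:** it lies flat and let go about 19 mm to the free side of the instrument tray's centre line, aligned with it to within a degree. The arm was at rest and the tool force near zero.
- **Empty trays and other things:** before and after pictures show the empty trays, bottle, petri dish and mouse unmoved. The wrist and scene views show the forceps, jar and slide box in place.
- **Disagreement:** the network positions after the job differ from those at the start by up to about 15 mm (petri dish, mouse), with nothing visibly moved in the pictures. I took this as detection noise.

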